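# Clamp a mosaic border strip with the holdfast

### The job

Lay the plywood mosaic strip (the one with two holes) flat on the clamping board, its holes over the two locating pins, and let go of it; then swing the holdfast's arm round so that its pad stands over the middle of the strip, and with the mallet knock the holdfast's head down, with brisk blows, until the pad grips the strip hard. Never push the holdfast down with the hand itself; at the end stand or lay the mallet on the table, off the board, and leave the other things where they are.

Things in the scene. Friction and masses are not known exactly. Their poses are not given: they have to be found in the camera images.
- board: clamping board, pale wood, 250 x 280 x 30 mm, fixed to the table. Origin: centre of its underside; x from the strip's side to the holdfast's side, y along the row of pins. Two upright steel pins at x -60, y +-70 mm: diameter 10 mm, 30 mm high above the board's top, the last 8 mm tapering to 5 mm. The holdfast stands at x +60, y 0
- seat (a point): point on the board's top face midway between the pins, where the middle of the strip's underside belongs; axes as the board's
- strip: plywood mosaic strip, 190 x 62 x 18 mm, loose, 0.24-0.48 kg; two through holes of 12.5 mm at x +-70 mm, y 0; two fields of set pebbles rise 4 mm above its top (the middle 40 mm is bare). Origin: centre of the underside; x along its length. Either way round fits. Starts flat on the table on one side of the board, the mallet on the other
- holdfast: steel holdfast: upright 19 mm shaft in a bush of the board, with a curved arm reaching out along its own -x to a pad 120 mm from the shaft. Origin: on the shaft's axis at the board's top. Swings about the shaft (friction 0.2 N m, stays where left); yaw equal to the board's = pad over the seat; starts 1.2 to 1.9 rad beyond that (arm towards the board's -y side)
- drive (a joint): how far the holdfast is driven down, m: 0 (highest) to 0.062; starts at 0 to 0.018. Wedged in its bush: slips down under about 5 N and stays where left. The rubber pad meets the 18 mm strip at about 0.047; beyond, it springs with about 3 N per mm, and that stays as clamping force. A firm grip is felt: blows of 15 N or more (over the mallet's weight) drive it on by under 3 mm
- holdfast_head (a point): centre of the flat round top (32 mm wide) of the holdfast's striking head, on the shaft's axis: 140 mm above the board's top less drive
- pad_face (a point): centre of the underside of the holdfast's pad (disc, 42 mm across, rubber face 13 mm thick), 65 mm above the board's top less drive. The arm to it is a bar of 17 mm diameter: its centre line is 114 mm above the board at 30 mm from the shaft's axis, 110 at 60, 102 at 88 and 93 at 108 mm, all less drive
- mallet: rubber mallet, 0.34-0.67 kg, loose, standing on its striking face, handle level. Head: black cylinder, 60 mm diameter, 76 mm high; origin: centre of the head's lower (striking) face, z up through the head. Handle: pale wood bar, 26 mm wide (y), 32 mm high (z), centre line 38 mm above the origin, along -x, ending 179 mm from the head's axis
- mallet_grip (a point): point on the mallet handle's centre line, 62 mm from the head's axis: a good place to grip hard across the 26 mm width; blows over 20 N turn the mallet in the fingers
- dish: bystander: small dish of pebbles, 96 mm across, 30 mm high; origin under its centre
- jar: bystander: jar of pebbles with a white lid, 80 mm across, 111 mm high; origin under its centre
- bowl: bystander: glass bowl of stones, 136 mm across, 75 mm high; origin under its centre
- pin_hammer: bystander: steel pin hammer with wooden handle, 240 mm long, lying; origin under its middle, handle to -x
- spare_strip: bystander: plain plywood offcut without holes, 150 x 62 x 18 mm; origin under its centre
- brush: bystander: flat brush, 190 mm long, lying; origin under its middle

How it is judged:
By the outcome, as a careful person would: the job done as asked, in the order asked, and still so for the second after the job is handed in, with the robot touching nothing.
It also fails if it takes over 72 s, if anything falls off the work surface, if the arm or the gripper's body presses on something with over 40 N, if the wrist force passes 120 N, or if a joint passes its speed limit or range.

### The arm

A 6-joint arm with a two-finger parallel gripper is mounted at the origin on the work surface. World frame = base frame: x ahead of the robot, y to its left, z up, the work surface at z = 0. Lengths are in m, angles in rad, forces in N, time in s.
With the tool pointing down it reaches from about 0.35 to 0.85 m from the base axis. Payload 8.1 kg.
Tool frame: the origin (TCP) lies between the finger pads; the fingertips stand 11 mm ahead of it and the grasp point (between the pads) lies 8 mm behind it (robot.tips_ahead is the distance from the TCP to the fingertips, in m); z points along the fingers, y is the line along which they close (so a half turn about z gives the same grasp; the last joint's range is limited). The gripper opens to 93 mm and grips with 3 to 60 N. Pads are 15 mm wide; open, the fingers measure 128 mm over their backs; the gripper's body (75 mm by 188 mm) begins 65 mm behind the grasp point.
Start: joints at [-1.311, 0.13, 1.488, -0, 1.523, -0.085], TCP at [0.203, -0.565, 0.23] pointing down, gripper open.
Joint ranges: [-2.96, 2.96], [-0.89, 2.26], [0.02, 2.5], [-1.34, 4.48], [0, 2.73], [-2.66, 2.66]. Speed limits (rad/s): [2.39, 2.39, 2.79, 3.14, 3.14, 3.14].

### API

Orientations are given as a rotation vector (axis times angle).
In Python, from plant import robot gives the robot as it stands. The module is installed in compiled form; this text tells all that it offers.
- The arm moves only by the tool move_arm, never from a script. Its argument "deltas" is one flat list of numbers, 7 for each row, row after row: the shift along the tool's x, y, z in m, then the turn, a rotation vector about the tool's x, y, z in rad, then the opening, from 0 (shut) to 1 (fully open). A call has 1 to 12 rows; each row is the pose to reach, as a shift and turn from the pose commanded when the call began, along the tool's axes at that moment; what a row does not reach only later rows make up. A row lasts 1/8 s, in which the tool goes at most 62.5 mm and 10.7 degrees, less where a joint would pass 70% of its speed; a pose out of reach is approached as far as the arm can. A call with a gripper value outside its range is refused whole. The fingers move at their own pace and stop on an object; "squeeze" is the grip in N (left out, the last holds). Time passes only in rows, so rows that repeat a pose let the fingers close. It gives the time, the measured TCP pose, the force, the opening and the grip force at its end, in the units of the state.
- robot.read_state(): the state, without advancing time (a new reading comes with each control period).
- robot.read_camera(name): name is "scene" or "top" or "wrist"; returns (picture, depth): 384x512x3 uint8, red, green, blue; 384x512 float32, m along the optical axis (not along the pixel's ray), 0 where there is no reading.
- robot.camera_model(name): a dict with "K" (3x3 intrinsics, pixels), "R" (3x3) and "t" (3): a world point X has camera coordinates R X + t; the wrist camera has in their place "tool_from_camera" (4x4, takes a point from camera to tool coordinates, whose origin is the TCP and whose axes are the flange's). Camera axes: x right, y down, z forward; pixel columns grow to the right and rows downward; lengths in m; the calibration is good to about 2 mm. A picture is of the moment at which its call begins: read the wrist's pose just before it. camera_model takes no time and is no camera call.
- robot.close_job(): hands the job in; it is judged then, once.
Trained networks look in the newest picture that a camera, given by its name, has taken for a name from the list of things; names that differ only in an ending like _2 or _b are one class to them, and where a whole thing is asked for, a point or a joint stands for the part that bears it (a point fixed in the world has none). Each returns a list of dicts, best first, with "confidence" (0 to 1); they miss things now and then, are a little off and sometimes report something else, mostly with a low value. They report only what shows in the picture. A call takes as long as a camera call.
- robot.recognise(camera, label): "uv" ([column, row] in pixels, amid what is visible of it).
The state is a dict: "t": time; "q": joint angles; "dq": joint speeds; "joint_torque": joint torques, N m; "tool_pos": TCP position; "orientation": TCP orientation; "force": force on the tool from outside, world axes, zero at the start; "wrist_torque": the same for the moment, N m; "opening": finger opening in m; "gripper_force": force on a finger pad.
Only numpy, scipy, OpenCV 4.12 (cv2) and the standard library are available. Lean on these libraries where they do the work, as an engineer would, in place of code of your own. Each camera call takes 0.05 s, during which the arm holds its last target. There are 200 camera calls.

## Working session

There is one attempt and no reset: what is moved stays moved. The work goes in short steps, Python scripts to look and compute and a tool call to move; the robot and the scene stay as the last step left them, time stands still between calls to the robot, and variables do not carry over. Pictures are saved under pics/ and viewed, at most 10 in all, crops included, and the job is handed in when it is done.

Besides the shell and the picture viewer there is one more tool, called after "Call:" as name(argument=value, ...) on one line, values as JSON. move_arm: Moves the arm, as the interface text tells. Its arguments: {"type":"object","properties":{"deltas":{"type":"array","items":{"type":"number"}},"squeeze":{"type":"number"}},"required":["deltas"]}

```bash
mkdir -p pics
cat > h.py <<'E'
from plant import robot
import numpy as np, cv2
from scipy.spatial.transform import Rotation as Ro
def cam(name):
    s=robot.read_state(); im,d=robot.read_camera(name); m=robot.camera_model(name)
    K=np.array(m["K"])
    if name=="wrist":
        T=np.eye(4);T[:3,:3]=Ro.from_rotvec(s["orientation"]).as_matrix();T[:3,3]=s["tool_pos"]
        T=T@np.array(m["tool_from_camera"])
    else:
        T=np.eye(4);R=np.array(m["R"]);T[:3,:3]=R.T;T[:3,3]=-R.T@np.array(m["t"])
    v,u=np.mgrid[:384,:512]
    P=np.stack([(u-K[0,2])/K[0,0]*d,(v-K[1,2])/K[1,1]*d,d],-1)@T[:3,:3].T+T[:3,3]
    P[d==0]=np.nan
    return im,d,P,K,T
def ray(uv,K,T,z):
    r=T[:3,:3]@np.array([(uv[0]-K[0,2])/K[0,0],(uv[1]-K[1,2])/K[1,1],1]); return T[:3,3]+r*(z-T[2,3])/r[2]
def save(n,im,k=1.5):
    cv2.imwrite(f"pics/{n}.png",cv2.resize(im[...,::-1],None,fx=k,fy=k))
E
python3 - <<'E'
from h import *
np.set_printoptions(precision=3,suppress=True)
im,d,P,K,T=cam("top"); save("top",im); np.save("topP.npy",P); np.save("top.npy",im)
print(K,T)
for l in ["board","strip","holdfast","holdfast_head","mallet","spare_strip","dish","jar","bowl","brush","pin_hammer"]:
    for r in robot.recognise("top",l)[:2]:
        u,v=np.round(r["uv"]).astype(int); print(l,r["confidence"],u,v,P[v,u])
im,*_=cam("scene"); save("scene",im)
print(robot.read_state())
E
```

```text
[[388.365   0.    263.017]
 [  0.    388.365 195.509]
 [  0.      0.      1.   ]] [[ 0.025 -0.991  0.134  0.403]
 [-0.999 -0.028 -0.02  -0.012]
 [ 0.024 -0.133 -0.991  1.354]
 [ 0.     0.     0.     1.   ]]
board 0.92 254 207 [ 0.542 -0.009  0.026]
strip 0.95 159 221 [0.486 0.314 0.021]
holdfast 0.7 263 188 [ 0.593 -0.036  0.129]
holdfast 0.55 159 219 [0.493 0.314 0.021]
holdfast_head 0.72 85 215 [0.5   0.565 0.021]
holdfast_head 0.66 269 189 [ 0.605 -0.059  0.033]
spare_strip 0.9 84 216 [0.497 0.57  0.017]
dish 0.81 177 164 [0.686 0.263 0.02 ]
dish 0.72 273 188 [ 0.594 -0.068  0.132]
jar 0.72 435 240 [ 0.445 -0.634  0.024]
jar 0.55 128 160 [0.676 0.404 0.11 ]
bowl 0.83 363 169 [ 0.677 -0.374  0.071]
brush 0.88 410 194 [ 0.603 -0.554  0.019]
brush 0.65 343 238 [ 0.443 -0.309  0.055]
pin_hammer 0.97 438 236 [ 0.459 -0.643  0.029]
{'t': 0.65, 'q': array([-1.311,  0.13 ,  1.488, -0.   ,  1.523, -0.085]), 'dq': array([-0.   , -0.001,  0.002, -0.   ,  0.002, -0.002]), 'joint_torque': array([  0.001, -55.951, -49.189,   0.077,   0.023,  -0.   ]), 'tool_pos': array([ 0.203, -0.565,  0.23 ]), 'orientation': array([3.095, 0.539, 0.   ]), 'force': array([ 0.19 ,  1.172, -0.288]), 'wrist_torque': array([0.039, 0.011, 0.044]), 'gripper_force': 0.0, 'opening': 0.0930756704273367}
```

View pics/top.png

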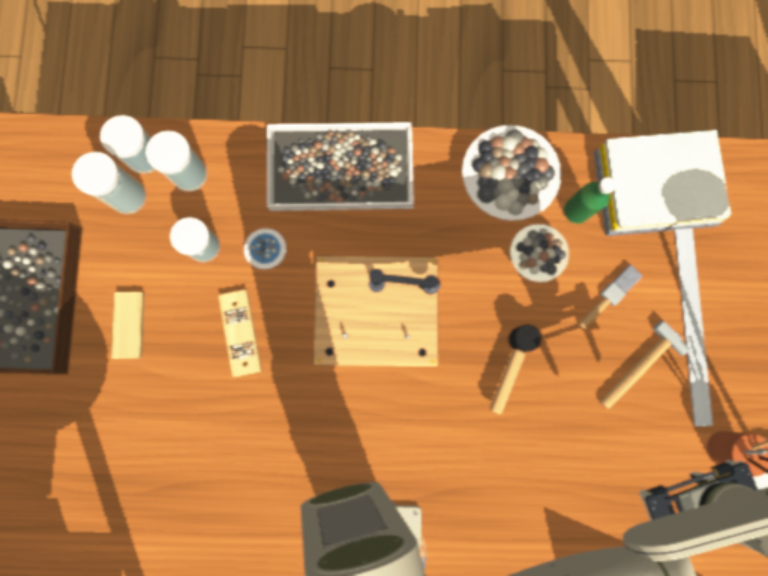

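View pics/scene.png

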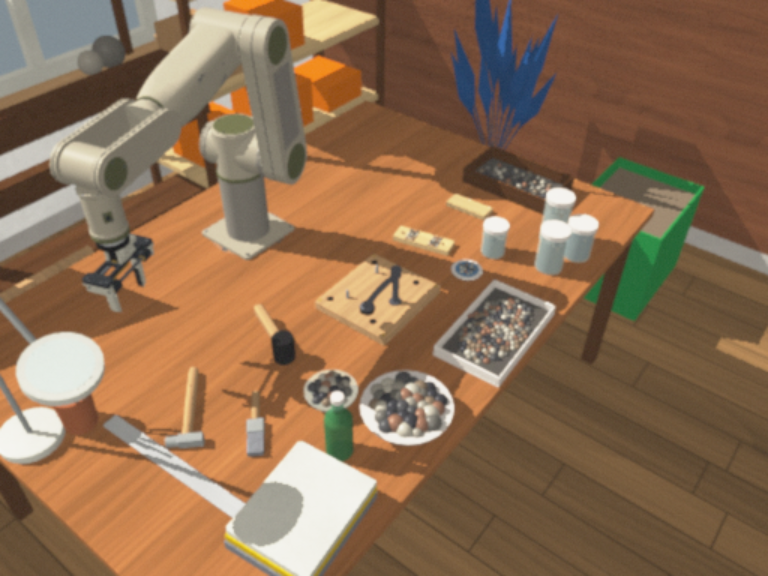

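The top view shows the board at about (375,313), pins at (342,328) and (405,330), the holdfast head at (377,277) and its pad at (431,283). The strip is at (239,332), and the mallet head at (525,338) with its handle going down to the left. The scene view agrees. Next I fit the poses.

```bash
cat > fit.py <<'E'
from h import *
np.set_printoptions(precision=4,suppress=True)
def rect(P,lo,hi,c,r):
    m=(P[...,2]>lo)&(P[...,2]<hi)&(np.hypot(P[...,0]-c[0],P[...,1]-c[1])<r)
    q=P[m]; q=q[:, :]
    (cx,cy),(w,h),a=cv2.minAreaRect(q[:,:2].astype(np.float32)*1000)
    return np.array([cx,cy])/1000,(w,h),a,len(q),np.median(q[:,2])
def dirn(P,lo,hi,c,r):
    m=(P[...,2]>lo)&(P[...,2]<hi)&(np.hypot(P[...,0]-c[0],P[...,1]-c[1])<r); q=P[m][:,:2]
    u,s,v=np.linalg.svd(q-q.mean(0),full_matrices=False); return q.mean(0),v[0],np.degrees(np.arctan2(v[0,1],v[0,0])),len(q)
E
python3 - <<'E'
from fit import *
P=np.load("topP.npy")
print("table z",np.nanmedian(P[270:300,150:190,2]))
print("board",rect(P,.024,.036,(.54,-.01),.21))
print("strip",rect(P,.012,.03,(.486,.314),.115),dirn(P,.012,.03,(.486,.314),.12))
for lo,hi in((.06,.2),):
    m=(P[...,2]>lo)&(P[...,2]<hi)&(np.hypot(P[...,0]-.56,P[...,1])<.25); q=P[m];print("holdfast n",len(q)); print(q[np.argsort(q[:,1])][::8])
print("mallet head",rect(P,.066,.09,(.45,-.33),.12))
print("handle",dirn(P,.035,.062,(.40,-.30),.12),rect(P,.035,.062,(.40,-.30),.12))
for uv in((525/1.5,338/1.5),(342/1.5,328/1.5),(405/1.5,331/1.5)): print(P[int(uv[1]),int(uv[0])])
E
```

```text
table z 0.00067248767895145
board (array([0.5435, 0.0021]), (248.9915771484375, 279.0504150390625), 1.4076787233352661, 5341, np.float64(0.030741125850397788))
strip (array([0.4845, 0.3116]), (190.71478271484375, 64.65265655517578), 13.051799774169922, 1009, np.float64(0.019050780019005842)) (array([0.4835, 0.3112]), array([-0.9718, -0.2359]), np.float64(-166.35339394062495), 1009)
holdfast n 364
[[ 0.5882 -0.136   0.0929]
 [ 0.5908 -0.1322  0.097 ]
 [ 0.5803 -0.1288  0.1001]
 [ 0.6031 -0.1282  0.1025]
 [ 0.6135 -0.1251  0.0994]
 [ 0.6179 -0.1224  0.0924]
 [ 0.6021 -0.1213  0.1075]
 [ 0.6135 -0.1187  0.0978]
 [ 0.5774 -0.1162  0.095 ]
 [ 0.6018 -0.1147  0.1083]
 [ 0.6135 -0.1122  0.097 ]
 [ 0.6005 -0.1108  0.116 ]
 [ 0.589  -0.1087  0.1046]
 [ 0.586  -0.1057  0.1019]
 [ 0.5968 -0.1043  0.1178]
 [ 0.6033 -0.101   0.1172]
 [ 0.593  -0.0977  0.1198]
 [ 0.5926 -0.0912  0.1216]
 [ 0.5951 -0.0876  0.1255]
 [ 0.5921 -0.0815  0.1226]
 [ 0.5975 -0.0778  0.1289]
 [ 0.5943 -0.0715  0.1279]
 [ 0.6044 -0.0682  0.1248]
 [ 0.6004 -0.0649  0.1292]
 [ 0.6029 -0.0615  0.1329]
 [ 0.5993 -0.0551  0.1343
[... 278 characters left out ...]
911 -0.0045  0.1567]
 [ 0.6141 -0.0038  0.1516]
 [ 0.6042 -0.001   0.1531]
 [ 0.5873  0.0018  0.1386]
 [ 0.5945  0.0025  0.0692]
 [ 0.6033  0.0052  0.1577]
 [ 0.5889  0.008   0.1482]
 [ 0.596   0.009   0.0803]
 [ 0.6128  0.0117  0.1568]
 [ 0.6005  0.0177  0.1534]]
mallet head (array([ 0.4861, -0.3344]), (58.39879608154297, 57.76153564453125), 66.94550323486328, 262, np.float64(0.07653368390398829))
handle (array([ 0.3962, -0.2955]), array([-0.9447,  0.328 ]), np.float64(160.85246168337892), 401) (array([ 0.413 , -0.3031]), (38.18023681640625, 196.51113891601562), 73.6783218383789, 401, np.float64(0.05354099668234946))
[ 0.4856 -0.3272  0.0789]
[0.5014 0.0782 0.0338]
[ 0.4986 -0.0649  0.0307]
```

```bash
cat >> h.py <<'E'
def yawR(deg): return Ro.from_euler('z',deg,degrees=True)*Ro.from_matrix(np.diag([1.,-1,-1]))
def go(p,deg,p0=None,d0=None):
    s=robot.read_state(); R=Ro.from_rotvec(s["orientation"]) if d0 is None else yawR(d0); p0=s["tool_pos"] if p0 is None else p0
    dp=R.inv().apply(np.array(p)-p0); dr=(R.inv()*yawR(deg)).as_rotvec()
    print("go",p,deg,"->",np.round(dp,4),np.round(dr,4))
E
python3 - <<'E'
from h import *
go([.45,.305,.22],13.5)
E
```

```text
go [0.45, 0.305, 0.22] 13.5 -> [ 0.5266 -0.735   0.0096] [0.     0.     0.1092]
```

Call:
move_arm(deltas=[0.5266,-0.735,0.0096,0,0,0.109,1,0.5266,-0.735,0.0096,0,0,0.109,1,0.5266,-0.735,0.0096,0,0,0.109,1,0.5266,-0.735,0.0096,0,0,0.109,1,0.5266,-0.735,0.0096,0,0,0.109,1,0.5266,-0.735,0.0096,0,0,0.109,1,0.5266,-0.735,0.0096,0,0,0.109,1,0.5266,-0.735,0.0096,0,0,0.109,1,0.5266,-0.735,0.0096,0,0,0.109,1,0.5266,-0.735,0.0096,0,0,0.109,1,0.5266,-0.735,0.0096,0,0,0.109,1,0.5266,-0.735,0.0096,0,0,0.109,1])

```text
t: 2.15
tool_pos: [0.4082, 0.1591, 0.2222]
orientation: [3.12, 0.37, 0.003]
force: [1.3, -0.4, 0.8]
opening: 0.0927
gripper_force: 0.0
```

Run:
```python
from h import *
go([.45,.305,.22],13.5)
```

```text
go [0.45, 0.305, 0.22] 13.5 -> [ 0.0748 -0.1321  0.0022] [ 0.0003 -0.0016  0.0008]
```

Call:
move_arm(deltas=[0.038,-0.066,0.002,0,0,0,1,0.06,-0.106,0.002,0,0,0,1,0.0748,-0.132,0.002,0,0,0,1,0.0748,-0.132,0.002,0,0,0,1])

```text
t: 2.65
tool_pos: [0.4495, 0.3043, 0.2192]
orientation: [3.119, 0.374, -0.001]
force: [-0.3, -0.3, 0.3]
opening: 0.0927
gripper_force: 0.0
```

Run:
```python
from fit import *
im,d,P,K,T=cam("wrist"); save("w1",im); np.save("w1P.npy",P)
print(T[:3,3],robot.read_state()["tool_pos"])
print("strip",rect(P,.012,.03,(.486,.312),.12),dirn(P,.012,.03,(.486,.312),.12))
```

```text
[0.5207 0.3217 0.374 ] [0.4495 0.303  0.2193]
strip (array([0.4834, 0.3147]), (190.2484893798828, 62.14180374145508), 13.471880912780762, 10717, np.float64(0.018066990489329693)) (array([0.4899, 0.3162]), array([-0.9728, -0.2316]), np.float64(-166.61140872903474), 10717)
```

View pics/w1.png

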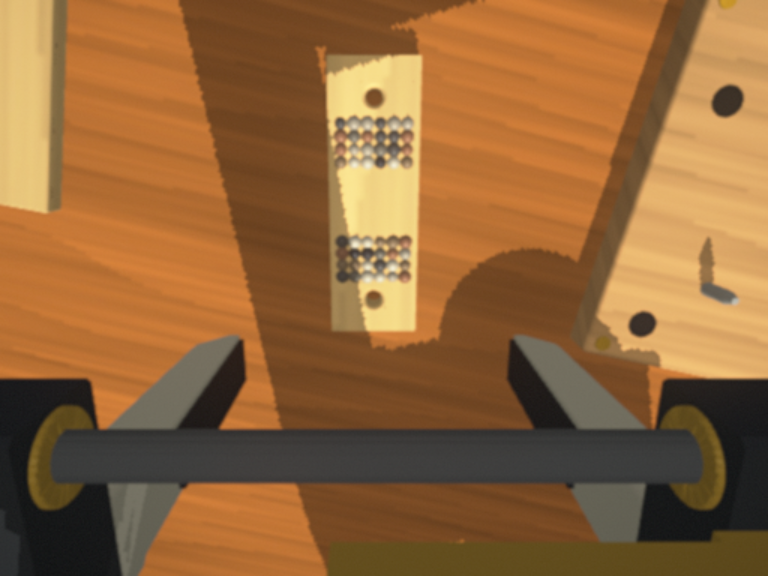

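The wrist view shows the strip centred at (374,195), with holes at (374,98) and (374,299). One pin shows at about (720,292). I go down and grip the bare middle.

Run:
```python
from h import *
P=np.load("w1P.npy"); 
m=robot.camera_model("wrist");s=robot.read_state();K=np.array(m["K"])
T=np.eye(4);T[:3,:3]=Ro.from_rotvec(s["orientation"]).as_matrix();T[:3,3]=s["tool_pos"];T=T@np.array(m["tool_from_camera"])
a=ray((374/1.5,98/1.5),K,T,.018);b=ray((374/1.5,299.5/1.5),K,T,.018);print(a,b,(a+b)/2,np.linalg.norm(a-b))
go([.4835,.3145,.10],13.5)
```

```text
[0.55037593 0.32859341 0.018     ] [0.41487769 0.29600372 0.018     ] [0.48262681 0.31229856 0.018     ] 0.13936234031570557
go [0.4835, 0.3145, 0.1] 13.5 -> [ 0.0359 -0.0032  0.1193] [0.0004 0.0009 0.0018]
```

Call:
move_arm(deltas=[0.018,-0.0025,0.05,0,0,0,1,0.0355,-0.0025,0.1,0,0,0,1,0.0355,-0.0025,0.15,0,0,0,1,0.0355,-0.0025,0.185,0,0,0,1,0.0355,-0.0025,0.204,0,0,0,1,0.0355,-0.0025,0.204,0,0,0,0.3,0.0355,-0.0025,0.204,0,0,0,0.3,0.0355,-0.0025,0.204,0,0,0,0.3,0.0355,-0.0025,0.204,0,0,0,0.3], squeeze=40)

```text
t: 3.82
tool_pos: [0.4848, 0.314, 0.0174]
orientation: [-3.119, -0.369, -0.004]
force: [-1.1, -0.9, 5.9]
opening: 0.0618
gripper_force: 40.0
```

Run:
```python
from h import *
s=robot.read_state();print(s["opening"],s["gripper_force"],s["tool_pos"])
p0=s["tool_pos"]
go([.4835,.3145,.16],13.5)
go([.43,.0006,.16],91.4)
```

```text
0.061775889281755 40.00197887420654 [0.48481364 0.31400418 0.01741648]
go [0.4835, 0.3145, 0.16] 13.5 -> [-0.0008 -0.0009 -0.1426] [-0.0009 -0.0027  0.0002]
go [0.43, 0.0006, 0.16] 91.4 -> [-0.1261  0.2918 -0.1432] [ 1.1000e-03 -2.9000e-03 -1.3594e+00]
```

Call:
move_arm(deltas=[0,0,-0.05,0,0,0,0.3,0,0,-0.11,0,0,0,0.3,-0.02,0.046,-0.16,0,0,-0.18,0.3,-0.04,0.092,-0.2,0,0,-0.36,0.3,-0.06,0.138,-0.2,0,0,-0.54,0.3,-0.08,0.184,-0.2,0,0,-0.72,0.3,-0.1,0.23,-0.2,0,0,-0.9,0.3,-0.12,0.276,-0.2,0,0,-1.08,0.3,-0.14,0.322,-0.2,0,0,-1.26,0.3,-0.1728,0.358,-0.2026,0,0,-1.36,0.3,-0.1728,0.358,-0.2026,0,0,-1.36,0.3,-0.1728,0.358,-0.2026,0,0,-1.36,0.3])

```text
t: 5.32
tool_pos: [0.3992, -0.0751, 0.2183]
orientation: [2.197, 2.246, 0.001]
force: [0.1, 0.2, -2.9]
opening: 0.0614
gripper_force: 40.0
```

Run:
```python
from fit import *
s=robot.read_state();print(s["opening"],s["gripper_force"],s["tool_pos"],s["orientation"])
im,d,P,K,T=cam("wrist"); save("w2",im); np.save("w2P.npy",P);np.save("w2T.npy",T);np.save("w2K.npy",K)
print(K[0,0],T)
try: print("board",rect(P,.026,.034,(.54,0),.21))
except Exception as e: print(e)
m=(P[...,2]>.037)&(P[...,2]<.068)&(abs(P[...,0]-.484)<.03)&(abs(P[...,1])<.12)
q=P[m];print(len(q)); 
for sgn in (1,-1):
    r=q[q[:,1]*sgn>0]; print(len(r), r.mean(0) if len(r) else 0, r[r[:,2]>.05].mean(0))
```

```text
0.06137121113661106 39.99873161315918 [ 0.3992 -0.0751  0.2183] [2.1966 2.2459 0.0008]
337.9394470243927 [[ 0.9998  0.0207  0.0069  0.398 ]
 [ 0.0218 -0.9648 -0.2621 -0.0024]
 [ 0.0012  0.2622 -0.965   0.3732]
 [ 0.      0.      0.      1.    ]]
board (array([ 0.5421, -0.024 ]), (245.98724365234375, 223.3327178955078), 1.3336594104766846, 41906, np.float64(0.029919047458873055))
307
183 [0.4801 0.0709 0.0518] [0.4807 0.0713 0.056 ]
124 [ 0.4827 -0.066   0.0522] [ 0.4832 -0.0665  0.0561]
```

View pics/w2.png

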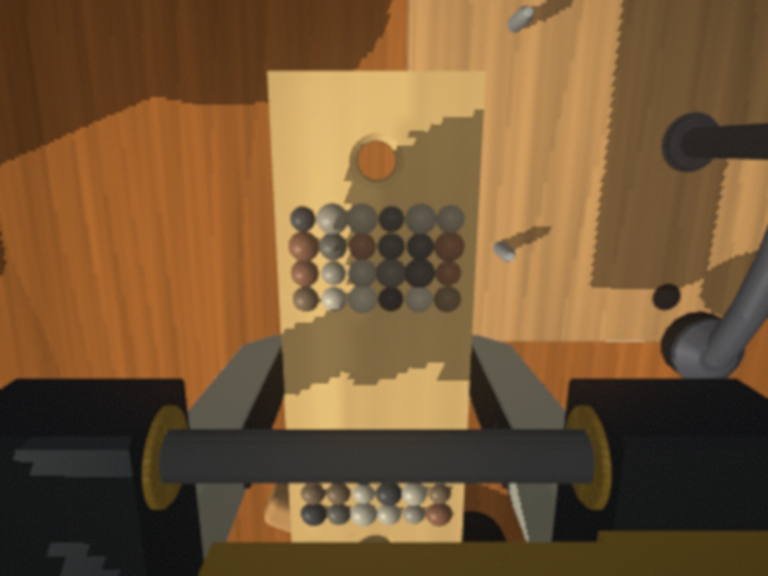

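The view shows the held strip with its far hole at (376,160), pin tips at about (528,13) and (510,257), and the holdfast head at (690,142). I compare these in world coordinates.

Run:
```python
from fit import *
P=np.load("w2P.npy");T=np.load("w2T.npy");K=np.load("w2K.npy")
im=cv2.imread("pics/w2.png")
for uv in ((529,13),(510,257)): print("tip",ray(np.array(uv)/1.5,K,T,.059))
for uv in ((512,27),(495,242)): print("base",ray(np.array(uv)/1.5,K,T,.030))
m=(P[...,2]>.205)&(P[...,2]<.226); m[225:]=0
q=P[m];print(len(q),np.median(q[:,2]))
A=np.c_[q[:,:2],np.ones(len(q))];print("plane",np.linalg.lstsq(A,q[:,2],rcond=None)[0])
# strip edges
top=P[...,2]; 
rows=[]
for v in range(60,215,5):
    u=np.where(m[v])[0]
    if len(u)>20: rows.append((P[v,u[0],0],P[v,u[-1],0],P[v,u[0],1]))
rows=np.array(rows); mid=(rows[:,0]+rows[:,1])/2
print("width",np.median(rows[:,1]-rows[:,0]),"centreline x=a*y+b",np.polyfit(rows[:,2],mid,1), "end y",q[:,1].max())
print("hole",ray(np.array((376,160))/1.5,K,T,np.median(q[:,2])))
b=P[(P[...,2]>.026)&(P[...,2]<.034)]; print("board x range",np.percentile(b[:,0],[.1,99.9]))
print(robot.read_state()["tool_pos"])
```

```text
tip [0.4827 0.0717 0.059 ]
tip [ 0.4848 -0.0681  0.059 ]
base [0.4808 0.0705 0.03  ]
base [ 0.4815 -0.0639  0.03  ]
23535 0.21887919289985902
plane [ 0.0034 -0.0183  0.2174]
width 0.06155606425312732 centreline x=a*y+b [-0.0213  0.3981] end y 0.018750540221449657
hole [ 0.3983 -0.0063  0.2189]
board x range [0.4176 0.6628]
[ 0.3995 -0.0746  0.2183]
```

Run:
```python
from h import *
p=robot.read_state()["tool_pos"]
go([p[0]+.084,p[1]+.0773,.088],91.35)
```

```text
go [np.float64(0.4834594255993673), np.float64(0.00270319934012668), 0.088] 91.35 -> [0.0752 0.0858 0.1304] [ 0.0003 -0.0004  0.0001]
```

Call:
move_arm(deltas=[0.025,0.029,0,0,0,0,0.3,0.05,0.058,0.03,0,0,0,0.3,0.07,0.08,0.07,0,0,0,0.3,0.0752,0.0858,0.11,0,0,0,0.3,0.0752,0.0858,0.13,0,0,0,0.3,0.0752,0.0858,0.13,0,0,0,0.3])

```text
t: 6.12
tool_pos: [0.4814, 0.004, 0.086]
orientation: [-2.189, -2.248, 0.005]
force: [0.3, -1.1, -2.3]
opening: 0.0615
gripper_force: 40.0
```

Run:
```python
from fit import *
s=robot.read_state();print(s["tool_pos"],s["force"])
im,d,P,K,T=cam("top")
print(rect(P,.078,.1,(.484,.0),.13),dirn(P,.078,.1,(.484,.0),.13))
big=cv2.resize(im[130:270,190:330],None,fx=4,fy=4,interpolation=cv2.INTER_CUBIC);save("top2",big,1)
```

```text
[0.4814 0.004  0.086 ] [ 0.2684 -1.073  -2.2983]
(array([ 0.5254, -0.0083]), (142.73062133789062, 166.31626892089844), 1.4328815937042236, 71, np.float64(0.08751666155841686)) (array([ 0.4737, -0.0455]), array([-0.1673,  0.9859]), np.float64(99.62914276245066), 71)
```

Call:
move_arm(deltas=[0,0,0,0,0,0,0.3])

```text
t: 6.3
tool_pos: [0.4843, 0.0026, 0.0897]
orientation: [2.192, 2.248, 0.002]
force: [-0.9, 0.2, -1.3]
opening: 0.0615
gripper_force: 40.0
```

Run:
```python
from h import *
for i in range(3):
    im,d,P,K,T=cam("wrist"); s=robot.read_state(); print(s["tool_pos"],s["orientation"],s["q"])
save("w3",im)
m=(P[...,2]>.076)&(P[...,2]<.096); m[225:]=0
q=P[m];z=np.median(q[:,2]);print(z)
g=cv2.cvtColor(im,cv2.COLOR_RGB2GRAY)
```

```text
[0.48437554 0.00234723 0.08990245] [2.19176014 2.24784785 0.00266318] [-1.01086974e-01 -7.17429069e-02  1.95728462e+00  4.58207053e-05
  1.25337945e+00 -1.26366836e-01]
[0.48431094 0.00218716 0.08982512] [2.19202412 2.24761964 0.00265064] [-1.01436781e-01 -7.18078363e-02  1.95749861e+00  5.35906729e-05
  1.25325174e+00 -1.26497173e-01]
[0.48415988 0.00207365 0.08967078] [2.19240588 2.24751084 0.00240583] [-1.01699634e-01 -7.17872502e-02  1.95778303e+00  4.87973161e-05
  1.25319138e+00 -1.26536065e-01]
0.09032259287115464
```

View pics/w3.png

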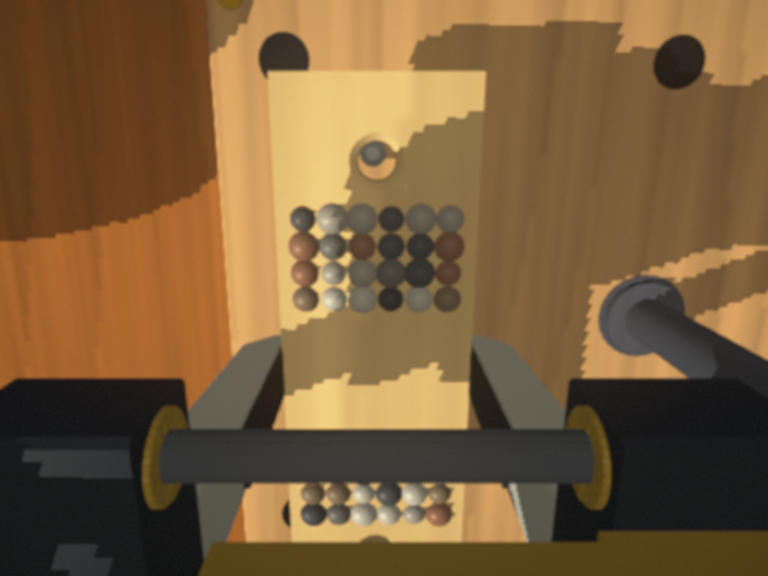

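The pin tip shows through the far hole at (373,152), with the hole centre at (376,160). I compute the small correction.

Run:
```python
from h import *
im,d,P,K,T=cam("wrist")
print(ray(np.array((376,160))/1.5,K,T,.0903),ray(np.array((373,152))/1.5,K,T,.0595),robot.read_state()["tool_pos"])
```

```text
[0.48305682 0.07096465 0.0903    ] [0.48204885 0.07289012 0.0595    ] [0.48395321 0.00201679 0.08942754]
```

Call:
move_arm(deltas=[0.0017,-0.0008,0,0,0,0,0.3,0.0017,-0.0008,0.008,0,0,0,0.3,0.0017,-0.0008,0.014,0,0,0,0.3,0.0017,-0.0008,0.018,0,0,0,0.3,0.0017,-0.0008,0.022,0,0,0,0.3,0.0017,-0.0008,0.022,0,0,0,0.3])

```text
t: 7.25
tool_pos: [0.482, 0.0038, 0.0658]
orientation: [-2.193, -2.249, 0.001]
force: [1.2, 0.5, -3.1]
opening: 0.0616
gripper_force: 40.0
```

Call:
move_arm(deltas=[0,0,0.005,0,0,0,0.3,0,0,0.01,0,0,0,0.3,0,0,0.014,0,0,0,0.3,0,0,0.0175,0,0,0,0.3,0,0,0.0175,0,0,0,0.3])

```text
t: 7.88
tool_pos: [0.482, 0.0038, 0.0484]
orientation: [-2.193, -2.249, 0.001]
force: [-0.1, -0.0, -2.4]
opening: 0.0614
gripper_force: 40.0
```

Call:
move_arm(deltas=[0,0,0.001,0,0,0,0.9,0,0,0.001,0,0,0,0.9,0,0,0.001,0,0,0,0.9,0,0,-0.03,0,0,0,0.9,0,0,-0.08,0,0,0,0.9,0,0,-0.14,0,0,0,0.5,-0.03,-0.03,-0.19,0,0,0,0.1,-0.06,-0.05,-0.2,0,0,0,0,-0.06,-0.05,-0.2,0,0,0,0,-0.06,-0.05,-0.2,0,0,0,0])

```text
t: 9.12
tool_pos: [0.4339, -0.0572, 0.2485]
orientation: [-2.194, -2.248, -0.001]
force: [-0.5, 0.2, -0.2]
opening: 0.0385
gripper_force: 0.0
```

Run:
```python
from fit import *
im,d,P,K,T=cam("wrist"); save("w4",im); np.save("w4P.npy",P)
print(robot.read_state()["tool_pos"])
m=(P[...,2]>.044)&(P[...,2]<.052)&(abs(P[...,0]-.484)<.05)&(abs(P[...,1])<.12);q=P[m];print("strip",q.mean(0),np.percentile(q,[1,99],axis=0))
for lo,hi in((.145,.175),(.085,.14)):
    m=(P[...,2]>lo)&(P[...,2]<hi)&(abs(P[...,0]-.6)<.06)&(abs(P[...,1]+.06)<.12); q=P[m]; print(lo,len(q),np.percentile(q,[2,50,98],axis=0) if len(q) else 0)
m=(P[...,2]>.08)&(P[...,2]<.2)&(P[...,0]>.55)
q=P[m]
for y in np.arange(-.15,.03,.015):
    r=q[abs(q[:,1]-y)<.004]
    if len(r): print(round(y,3),r[:,0].min(),r[:,0].max(),r[:,2].max())
```

```text
[ 0.4338 -0.0569  0.2481]
strip [0.4825 0.0088 0.0483] [[ 0.4516 -0.0901  0.046 ]
 [ 0.5136  0.0955  0.0516]]
0.145 1703 [[ 0.5875 -0.0091  0.1462]
 [ 0.6001  0.0053  0.1534]
 [ 0.6161  0.0193  0.155 ]]
0.085 4174 [[ 0.5779 -0.1231  0.0875]
 [ 0.5943 -0.058   0.1234]
 [ 0.6079  0.0139  0.1372]]
-0.12 0.5757908770791027 0.6177347618046758 0.10938377660023008
-0.105 0.5770351915346998 0.6162797614306474 0.11736510014146817
-0.09 0.5896031962544238 0.6044494502254197 0.12459445883435072
-0.075 0.5903378653434388 0.6053550268352876 0.12853767319956333
-0.06 0.5907674338815903 0.6068978223877365 0.1328895852721969
-0.045 0.5913033817327262 0.6071210473867593 0.13529102888737238
-0.03 0.5923749766672234 0.6077934120159847 0.13710883129480217
-0.015 0.5932647299468978 0.6095237995630216 0.15002128833962491
-0.0 0.5863373719530903 0.6182673007854573 0.15566023683012806
0.015 0.58810534544862 0.6165656539443052 0.15559568309789096
```

View pics/w4.png

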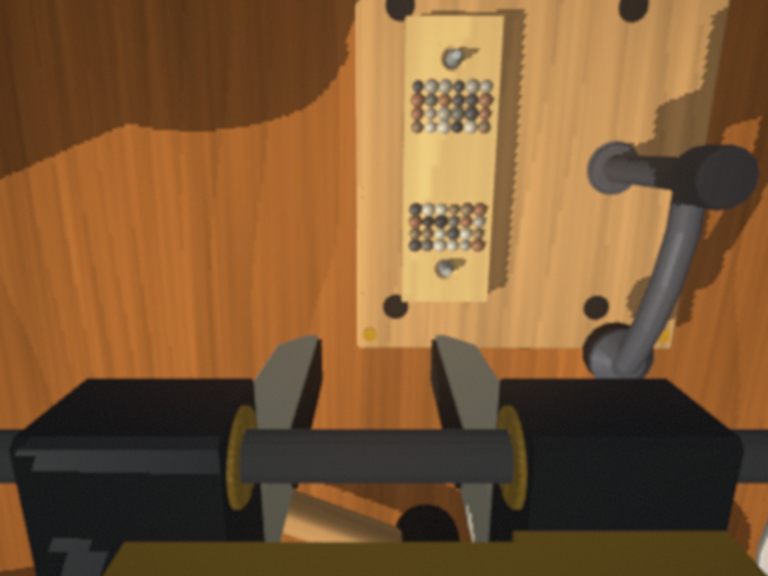

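The strip is seated over both pins, which show at (453,57) and (445,268), with its top at 0.048. The holdfast head is at (725,177), top z 0.1555, so drive is about 0.0145. The pad is at (617,352). I now straddle the bar and swing it.

Run:
```python
from h import *
S=np.array([.6028,.0040])
go([.5985,-.0704,.22],87.1); go([.5985,-.0704,.116],87.1)
a0,a1=-92.9,-92.9-85.7
p0=np.array([*(S+.075*np.array([np.cos(np.radians(a0)),np.sin(np.radians(a0))])),.116])
for k in range(1,13):
    a=np.radians(a0+(a1-a0)*k/11 if k<12 else a1); a=max(a,np.radians(a1))
    p=[*np.round(S+.075*np.array([np.cos(a),np.sin(a)]),4),.116]
    go(p,87.1-(a0-np.degrees(a)),p0,87.1)
```

```text
go [0.5985, -0.0704, 0.22] 87.1 -> [-0.0176  0.1643  0.0279] [-0.0009 -0.0006  0.0757]
go [0.5985, -0.0704, 0.116] 87.1 -> [-0.0177  0.1644  0.1319] [-0.0009 -0.0006  0.0757]
go [np.float64(0.5889), np.float64(-0.0697), 0.116] 79.3090909090909 -> [ 0.0007 -0.0102  0.    ] [0.    0.    0.136]
go [np.float64(0.579), np.float64(-0.0671), 0.116] 71.5181818181818 -> [ 0.0028 -0.0202  0.    ] [0.    0.    0.272]
go [np.float64(0.5696), np.float64(-0.0633), 0.116] 63.72727272727272 -> [ 0.0061 -0.0298  0.    ] [0.     0.     0.4079]
go [np.float64(0.5608), np.float64(-0.0581), 0.116] 55.93636363636362 -> [ 0.0109 -0.0388  0.    ] [0.     0.     0.5439]
go [np.float64(0.5528), np.float64(-0.0519), 0.116] 48.14545454545453 -> [ 0.0166 -0.0471  0.    ] [0.     0.     0.6799]
go [np.float64(0.5456), np.float64(-0.0446), 0.116] 40.354545454545445 -> [ 0.0236 -0.0547  0.    ] [0.     0.     0.8159]
go [np.float64(0.5396), np.float64(-0.0364), 0.116] 32.56363636363636 -> [ 0.0315 -0.0611  0.    ] [0.     0.     0.9518]
go [np.float64(0.5347), np.float64(-0.0274), 0.116] 24.772727272727252 -> [ 0.0402 -0.0664  0.    ] [0.     0.     1.0878]
go [np.float64(0.5311), np.float64(-0.0179), 0.116] 16.98181818181814 -> [ 0.0495 -0.0705  0.    ] [0.     0.     1.2238]
go [np.float64(0.5288), np.float64(-0.008), 0.116] 9.19090909090906 -> [ 0.0593 -0.0733  0.    ] [0.     0.     1.3598]
go [np.float64(0.5278), np.float64(0.0022), 0.116] 1.3999999999999773 -> [ 0.0694 -0.0748  0.    ] [0.     0.     1.4957]
go [np.float64(0.5278), np.float64(0.0022), 0.116] 1.3999999999999773 -> [ 0.0694 -0.0748  0.    ] [0.     0.     1.4957]
```

Call:
move_arm(deltas=[-0.006,0.055,0.01,0,0,0.03,0.45,-0.0125,0.11,0.02,0,0,0.06,0.45,-0.0177,0.155,0.028,0,0,0.076,0.45,-0.0177,0.1644,0.028,0,0,0.076,0.45,-0.0177,0.1644,0.05,0,0,0.076,0.45,-0.0177,0.1644,0.09,0,0,0.076,0.45,-0.0177,0.1644,0.12,0,0,0.076,0.45,-0.0177,0.1644,0.132,0,0,0.076,0.45,-0.0177,0.1644,0.132,0,0,0.076,0.35], squeeze=5)

```text
t: 10.3
tool_pos: [0.598, -0.0705, 0.1163]
orientation: [-2.276, -2.164, 0.001]
force: [0.1, 0.1, 1.0]
opening: 0.0359
gripper_force: 0.0
```

Call:
move_arm(deltas=[0.0007,-0.0102,0,0,0,0.136,0.3,0.0028,-0.0202,0,0,0,0.272,0.3,0.0061,-0.0298,0,0,0,0.408,0.3,0.0109,-0.0388,0,0,0,0.544,0.3,0.0166,-0.0471,0,0,0,0.68,0.3,0.0236,-0.0547,0,0,0,0.816,0.3,0.0315,-0.0611,0,0,0,0.952,0.3,0.0402,-0.0664,0,0,0,1.088,0.3,0.0495,-0.0705,0,0,0,1.224,0.3,0.0593,-0.0733,0,0,0,1.36,0.3,0.0694,-0.0748,0,0,0,1.496,0.3,0.0694,-0.0748,0,0,0,1.496,0.2])

```text
t: 11.8
tool_pos: [0.5284, 0.0022, 0.1187]
orientation: [3.141, 0.04, 0.004]
force: [-1.4, -3.5, 0.8]
opening: 0.0223
gripper_force: 1.3
```

Call:
move_arm(deltas=[0,0,0,0,0,0,0.15,0,0,0,0,0,0,0.1,0,0,0,0,0,0,0.1])

```text
t: 12.18
tool_pos: [0.5279, 0.0017, 0.1175]
orientation: [3.141, 0.039, 0.001]
force: [-2.1, -1.7, 5.1]
opening: 0.0174
gripper_force: 5.0
```

Run:
```python
from fit import *
im,d,P,K,T=cam("top"); np.save("t3P.npy",P)
m=(P[...,2]>.065)&(P[...,2]<.2)&(abs(P[...,0]-.55)<.1)&(abs(P[...,1])<.12);q=P[m]
print(len(q)); h=q[(q[:,2]>.148)&(q[:,0]>.58)]; print(h.mean(0) if len(h) else 0)
print(robot.read_state())
```

```text
133
0
{'t': 12.225, 'q': array([-0.0939,  0.018 ,  1.8154, -0.0001,  1.3073,  1.452 ]), 'dq': array([ 0.0019,  0.0007, -0.0002,  0.0001, -0.0022,  0.0002]), 'joint_torque': array([  1.0608, -45.2942, -45.2973,   0.853 ,  -0.9925,   0.0297]), 'tool_pos': array([0.5279, 0.0017, 0.1175]), 'orientation': array([3.1412, 0.0392, 0.0013]), 'force': array([-3.1276, -1.7821,  5.2107]), 'wrist_torque': array([-0.351 ,  0.4511,  0.0579]), 'gripper_force': 4.962954372167587, 'opening': 0.016811951998500982}
```

Call:
move_arm(deltas=[0,0,0,0,0,0,0.5,0,0,0,0,0,0,0.5,0,0,0,0,0,0,0.5,0,0,-0.03,0,0,0,0.5,0,0,-0.08,0,0,0,0.5,-0.04,0,-0.13,0,0,0,0.7,-0.07,0,-0.16,0,0,0,1,-0.07,0,-0.16,0,0,0,1,-0.07,0,-0.16,0,0,0,1])

```text
t: 13.35
tool_pos: [0.4576, 0.0005, 0.276]
orientation: [-3.141, -0.037, 0.0]
force: [-0.7, -0.7, -0.4]
opening: 0.0818
gripper_force: 0.0
```

Run:
```python
from fit import *
im,d,P,K,T=cam("wrist"); save("w5",im)
s=robot.read_state();print(s["tool_pos"],s["force"])
h=P[(P[...,2]>.14)&(P[...,2]<.17)&(P[...,0]>.56)&(P[...,0]<.65)&(abs(P[...,1])<.05)]
print("head",len(h),np.percentile(h,[2,50,98],axis=0))
q=P[(P[...,2]>.07)&(P[...,2]<.138)&(abs(P[...,1])<.08)&(P[...,0]<.64)&(P[...,0]>.44)]
for x in np.arange(.46,.6,.015):
    r=q[abs(q[:,0]-x)<.004]
    if len(r): print(round(x,3),r[:,1].min(),r[:,1].max(),(r[:,1].min()+r[:,1].max())/2,r[:,2].max())
st=P[(P[...,2]>.044)&(P[...,2]<.05)&(abs(P[...,0]-.484)<.04)]; print("strip",np.percentile(st,[1,50,99],axis=0))
```

```text
[0.4574 0.0005 0.2753] [ 0.0581 -0.3517  0.0909]
head 757 [[ 0.5876 -0.0089  0.1417]
 [ 0.5946  0.005   0.1528]
 [ 0.6005  0.0186  0.1545]]
0.46 -0.0045948843256385045 0.005532012113854753 0.0004685638941081243 0.09688175751447303
0.475 -0.021323454360391594 0.01776539245542836 -0.001779030952481617 0.1066693254643653
0.49 -0.021864730333717296 0.018263178230844085 -0.0018007760514366054 0.11584600257600147
0.505 -0.011404718587523057 0.007993447276972005 -0.0017056356552755262 0.12281806551700791
0.52 -0.0072183600716082975 0.009102290041207965 0.0009419649847998337 0.1273930788133376
0.535 -0.006672875328988569 0.009191199815429645 0.0012591622432205378 0.13186198774551333
0.55 -0.006136643108774062 0.010289750489308039 0.0020765536902669886 0.13393336584862603
0.565 -0.005629822325936786 0.011339454892012706 0.00285481628303796 0.1364244791600282
0.58 -0.00425414930085984 0.012484510299852371 0.004115180499496265 0.13655229411526842
0.595 -0.009821827439526322 0.020219015229240148 0.005198593894856913 0.13799842397942197
strip [[ 0.4515 -0.0916  0.0458]
 [ 0.4851  0.0182  0.0479]
 [ 0.5142  0.0961  0.0499]]
```

View pics/w5.png

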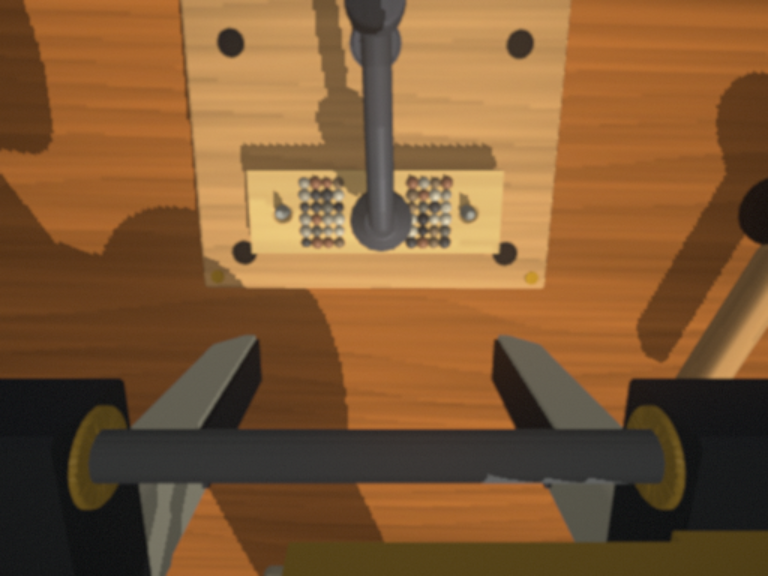

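The strip is seated, and the pad at (380,220) is almost over its middle, about 4 mm short of it in y. I nudge the bar by that amount.

Call:
move_arm(deltas=[0.05,-0.0017,0.03,0,0,0,0.5,0.0707,-0.0017,0.08,0,0,0,0.5,0.0707,-0.0017,0.12,0,0,0,0.5,0.0707,-0.0017,0.15,0,0,0,0.5,0.0707,-0.0017,0.155,0,0,0,0.3,0.0707,-0.0017,0.155,0,0,0,0.15,0.0707,-0.0017,0.155,0,0,0,0.1,0.0707,-0.0017,0.155,0,0,0,0.1,0.0707,-0.0017,0.155,0,0,0,0.1,0.0707,-0.0017,0.155,0,0,0,0.1])

```text
t: 14.65
tool_pos: [0.5286, 0.0035, 0.1227]
orientation: [3.141, 0.037, 0.002]
force: [-2.1, -2.3, 5.9]
opening: 0.0169
gripper_force: 5.0
```

Call:
move_arm(deltas=[0,0,0,0,0,0,0.5,0,0,0,0,0,0,0.5,0,0,0,0,0,0,0.5,0,0,-0.03,0,0,0,0.5,0,0,-0.08,0,0,0,0.5,-0.04,0,-0.13,0,0,0,0.7,-0.07,0,-0.16,0,0,0,1,-0.07,0,-0.16,0,0,0,1])

```text
t: 15.65
tool_pos: [0.4587, 0.0021, 0.2853]
orientation: [3.141, 0.037, 0.01]
force: [0.0, -0.4, 0.4]
opening: 0.0719
gripper_force: 0.0
```

Run:
```python
from fit import *
im,d,P,K,T=cam("wrist")
s=robot.read_state();print(s["tool_pos"],s["force"])
h=P[(P[...,2]>.15)&(P[...,2]<.17)&(P[...,0]>.56)&(P[...,0]<.65)&(abs(P[...,1])<.05)]
print("head",len(h),np.percentile(h,[2,50,98],axis=0))
q=P[(P[...,2]>.07)&(P[...,2]<.138)&(abs(P[...,1])<.08)&(P[...,0]<.64)&(P[...,0]>.44)]
for x in np.arange(.475,.6,.015):
    r=q[abs(q[:,0]-x)<.004]
    if len(r): print(round(x,3),(r[:,1].min()+r[:,1].max())/2)
st=P[(P[...,2]>.044)&(P[...,2]<.05)&(abs(P[...,0]-.484)<.04)]; print("strip",np.percentile(st,[1,50,99],axis=0))
g=np.array([.4861,-.3344])+.062*np.array([-.9447,.328]); print(g)
go([g[0]-.03,g[1],.25],-19.2+0)
go([g[0]-.03,g[1],.25],-19.2+180)
```

```text
[0.4587 0.0022 0.2831] [ 0.4357 -0.6165 -0.6927]
head 858 [[ 0.5884 -0.0093  0.1506]
 [ 0.5978  0.005   0.1528]
 [ 0.6051  0.0191  0.1546]]
0.475 0.001164499400646309
0.49 0.0008859635109008078
0.505 0.0012742658889316506
0.52 0.0022732154655741763
0.535 0.0026544616332383375
0.55 0.0030486724802416564
0.565 0.003880654840054553
0.58 0.004232951594742757
0.595 0.005602633989781237
strip [[ 0.4507 -0.1722  0.0457]
 [ 0.4846  0.0143  0.0479]
 [ 0.5142  0.0961  0.0499]]
[ 0.4275 -0.3141]
go [np.float64(0.3975286), np.float64(-0.31406399999999995), 0.25] -19.2 -> [-0.0687  0.3147  0.0329] [-0.0004 -0.0035  0.3588]
go [np.float64(0.3975286), np.float64(-0.31406399999999995), 0.25] 160.8 -> [-0.0687  0.3147  0.0329] [ 0.005  -0.0005 -2.7827]
```

Call:
move_arm(deltas=[-0.0125,0.057,0.006,0,0,0.08,1,-0.025,0.114,0.012,0,0,0.16,1,-0.037,0.171,0.018,0,0,0.24,1,-0.05,0.228,0.024,0,0,0.32,1,-0.062,0.285,0.033,0,0,0.359,1,-0.0687,0.3147,0.033,0,0,0.359,1,-0.0687,0.3147,0.033,0,0,0.359,1,-0.0687,0.3147,0.033,0,0,0.359,1])

```text
t: 16.7
tool_pos: [0.397, -0.3133, 0.2472]
orientation: [-3.096, 0.524, 0.003]
force: [0.0, 0.5, 0.3]
opening: 0.0933
gripper_force: 0.0
```

Run:
```python
from fit import *
im,d,P,K,T=cam("wrist"); save("w6",im)
s=robot.read_state();print(s["tool_pos"],s["force"])
h=P[(P[...,2]>.070)&(P[...,2]<.085)&(np.hypot(P[...,0]-.485,P[...,1]+.33)<.06)]
print("head",len(h),(np.percentile(h,1,axis=0)+np.percentile(h,99,axis=0))/2,cv2.minEnclosingCircle(h[:,:2].astype(np.float32)*1000),np.median(h[:,2]))
c,v,a,n=dirn(P,.050,.06,(.43,-.315),.05); print("handle",c,v,a,n)
v=v*np.sign(v[0]); go([*(c+v*(np.dot(h[:,:2].mean(0)-c,v)-.062)),.032],-19.2); print(robot.read_state()["tool_pos"])
```

```text
[ 0.3972 -0.3131  0.2477] [ 0.7716 -1.7521 -0.415 ]
head 3394 [ 0.4872 -0.3335  0.0749] ((487.2887268066406, -333.4122314453125), 29.839099884033203) 0.0757282735461576
handle [ 0.4232 -0.3077] [-0.9284  0.3716] 158.18659441602756 1673
go [np.float64(0.4301543623687313), np.float64(-0.31043270713924404), 0.032] -19.2 -> [ 0.0306 -0.0131  0.2156] [-0.0012  0.0015  0.0007]
[ 0.3972 -0.3131  0.2477]
```

View pics/w6.png

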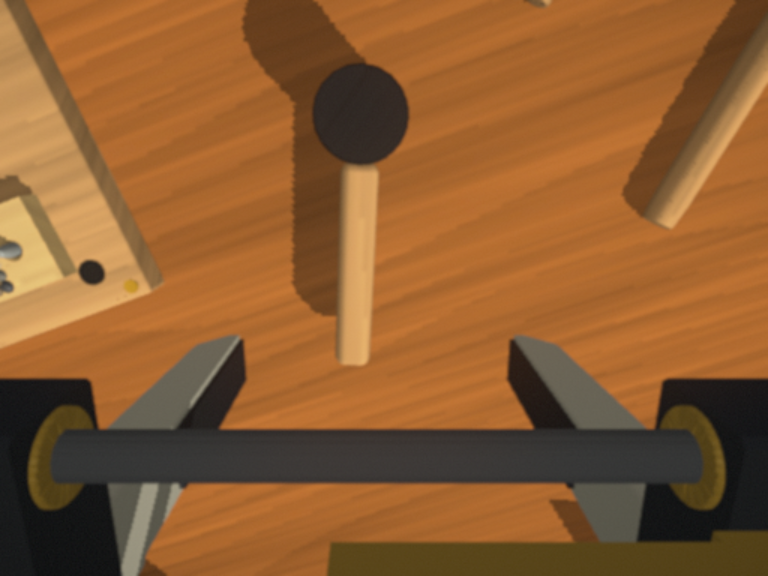

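The mallet shows its head at (361,113) and its handle down to (353,362). I grip the handle 62 mm from the head.

Call:
move_arm(deltas=[0.015,-0.0065,0.05,0,0,0.047,0.8,0.0306,-0.0131,0.1,0,0,0.047,0.8,0.0306,-0.0131,0.15,0,0,0.047,0.8,0.0306,-0.0131,0.195,0,0,0.047,0.8,0.0306,-0.0131,0.2177,0,0,0.047,0.8,0.0306,-0.0131,0.2177,0,0,0.047,0.2,0.0306,-0.0131,0.2177,0,0,0.047,0.1,0.0306,-0.0131,0.2177,0,0,0.047,0.1,0.0306,-0.0131,0.2177,0,0,0.047,0.1,0.0306,-0.0131,0.2177,0,0,0.047,0.1], squeeze=60)

```text
t: 18.0
tool_pos: [0.4305, -0.3121, 0.0317]
orientation: [3.084, -0.597, 0.001]
force: [-0.2, -0.2, -0.7]
opening: 0.0291
gripper_force: 0.0
```

Run:
```python
from h import *
s=robot.read_state();p=s["tool_pos"];print(p,s["orientation"],s["opening"],s["gripper_force"],s["force"])
S=np.array([.6028,.0046]);M=np.array([.4872,-.3335])
off=M-p[:2]; print(off)
t=S-off  # keep yaw
go([*p[:2],.25],-21.9)
go([*t,.25],-21.9)
go([*t,.1555+p[2]+.04],-21.9)
```

```text
[ 0.43048012 -0.31210315  0.03171479] [ 3.08386982e+00 -5.96771754e-01  1.45465866e-03] 0.02905115083467855 0.0 [-0.18979736 -0.24023663 -0.65852777]
[ 0.05671988 -0.02139685]
go [np.float64(0.43048011749931414), np.float64(-0.31210314781599524), 0.25] -21.9 -> [ 2.000e-04  1.000e-04 -2.183e-01] [ 0.0003 -0.001  -0.0001]
go [np.float64(0.5460801174993142), np.float64(0.025996852184004778), 0.25] -21.9 -> [-0.0187 -0.3567 -0.2184] [ 0.0003 -0.001  -0.0001]
go [np.float64(0.5460801174993142), np.float64(0.025996852184004778), np.float64(0.22721479022439717)] -21.9 -> [-0.0187 -0.3568 -0.1956] [ 0.0003 -0.001  -0.0001]
```

Call:
move_arm(deltas=[0,0,0,0,0,0,0.1,0,0,0,0,0,0,0.1,0,0,0,0,0,0,0.1,0,0,-0.03,0,0,0,0.1,0,0,-0.08,0,0,0,0.1,0,0,-0.14,0,0,0,0.1,0,-0.04,-0.19,0,0,0,0.1,-0.005,-0.09,-0.2184,0,0,0,0.1,-0.008,-0.145,-0.2184,0,0,0,0.1,-0.01,-0.2,-0.2184,0,0,0,0.1,-0.014,-0.255,-0.2184,0,0,0,0.1,-0.016,-0.3,-0.2184,0,0,0,0.1])

```text
t: 19.5
tool_pos: [0.5265, -0.0253, 0.2477]
orientation: [3.085, -0.596, -0.005]
force: [0.6, -0.8, -6.1]
opening: 0.0256
gripper_force: 59.9
```

Call:
move_arm(deltas=[-0.0015,-0.03,0,0,0,0,0.1,-0.0027,-0.0567,0,0,0,0,0.1,-0.0027,-0.0567,0,0,0,0,0.1,-0.0027,-0.0567,0,0,0,0,0.1])

```text
t: 20.0
tool_pos: [0.5451, 0.0258, 0.2482]
orientation: [3.084, -0.596, -0.004]
force: [0.3, -0.3, -5.8]
opening: 0.0257
gripper_force: 59.9
```

Run:
```python
from fit import *
im,d,P,K,T=cam("wrist"); save("w7",im)
s=robot.read_state();p=s["tool_pos"];print(p,s["orientation"],s["opening"],s["gripper_force"],s["force"])
z=p[2]+.0757-.0317
h=P[(abs(P[...,2]-z)<.012)&(np.hypot(P[...,0]-p[0]-.057,P[...,1]-p[1]+.021)<.05)]
print("mallet top",len(h),cv2.minEnclosingCircle(h[:,:2].astype(np.float32)*1000),np.median(h[:,2]),z)
A=np.c_[h[:,:2],np.ones(len(h))];print("plane",np.linalg.lstsq(A,h[:,2],rcond=None)[0])
hh=P[(P[...,2]>.13)&(P[...,2]<.16)&(P[...,0]>.5)&(P[...,0]<.65)&(abs(P[...,1])<.05)];print(len(hh))
```

```text
[0.5452 0.0254 0.2485] [ 3.0835 -0.5975 -0.0028] 0.025722630784670242 59.936097264289856 [ 0.3056 -0.4208 -5.8002]
mallet top 24707 ((602.0164184570312, 3.9921834468841553), 30.047075271606445) 0.2920413646985186 0.29248508795510775
plane [-0.008   0.0024  0.2968]
0
```

View pics/w7.png

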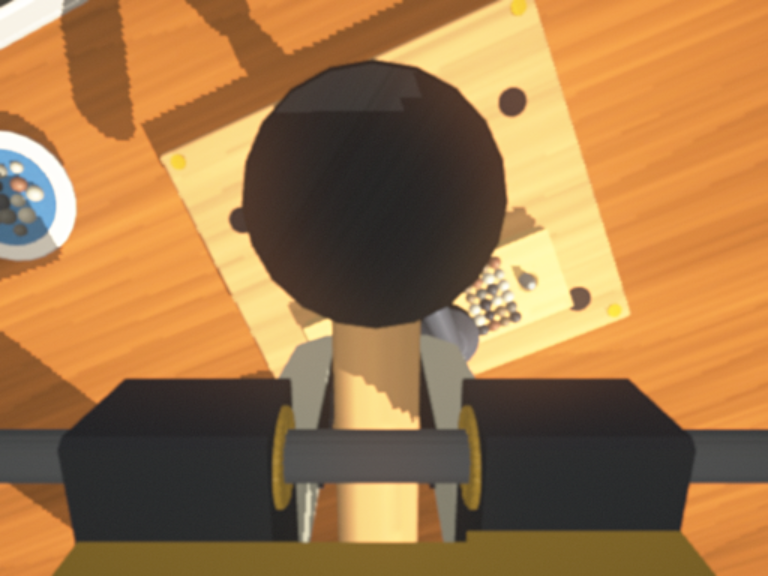

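The mallet is level over the head, with its top centred at (375,195). First blow.

Call:
move_arm(deltas=[0.0005,0,0.032,0,0,0,0.1,0.0005,0,0.032,0,0,0,0.1,0.0005,0,0.072,0,0,0,0.1,0.0005,0,0.035,0,0,0,0.1,0.0005,0,0.035,0,0,0,0.1])

```text
t: 20.68
tool_pos: [0.5486, 0.0253, 0.2186]
orientation: [-3.083, 0.598, -0.011]
force: [-0.5, 0.0, -4.8]
opening: 0.0258
gripper_force: 60.0
```

Run:
```python
from fit import *
s=robot.read_state();p=s["tool_pos"];print(p,s["orientation"],s["force"],s["gripper_force"])
im,d,P,K,T=cam("scene"); cv2.imwrite("pics/s1.png",cv2.resize(im[120:250,180:320,::-1],None,fx=4,fy=4,interpolation=cv2.INTER_CUBIC))
q=P[(P[...,2]>.055)&(P[...,2]<.145)&(abs(P[...,1])<.03)&(P[...,0]>.46)&(P[...,0]<.6)]
for x in np.arange(.47,.6,.015):
    r=q[abs(q[:,0]-x)<.006]
    if len(r): print(round(x,3),len(r),r[:,2].min(),r[:,2].max())
```

```text
[0.5486 0.0253 0.2186] [-3.0833  0.5977 -0.0107] [-0.4521  0.0262 -4.8483] 59.99733924865723
0.47 6 0.06769422636103695 0.09127434571027204
0.485 19 0.07716960424409969 0.09875503192008206
0.5 31 0.06086522005392192 0.10487744093341478
0.515 13 0.08196351107171362 0.11348243654914159
0.53 8 0.10285215544878445 0.1218693051084816
0.545 9 0.1088504556036809 0.12494165569785154
0.56 9 0.10947075863082478 0.12408741094166142
0.575 13 0.10685719215725298 0.1273157084783223
0.59 9 0.1090007124173864 0.14281959339360784
```

View pics/s1.png

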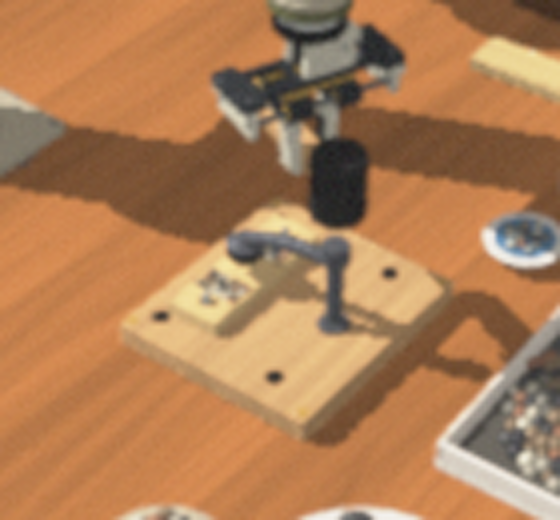

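The scene view shows the mallet lifted clear, the holdfast arm over the strip, and the head at (335,250). The bar sank about 9 mm. More blows.

Call:
move_arm(deltas=[0,0,0.005,0,0,0,0.1,0,0,0.048,0,0,0,0.1,0,0,0.012,0,0,0,0.1,0,0,0.012,0,0,0,0.1,0,0,0.057,0,0,0,0.1,0,0,0.022,0,0,0,0.1,0,0,0.022,0,0,0,0.1,0,0,0.022,0,0,0,0.1])

```text
t: 21.72
tool_pos: [0.547, 0.0259, 0.1923]
orientation: [-3.084, 0.597, -0.003]
force: [0.3, 0.0, -6.5]
opening: 0.0254
gripper_force: 60.0
```

```bash
cat > meas.py <<'E'
from fit import *
s=robot.read_state();p=s["tool_pos"];print(p,s["orientation"],s["force"],s["gripper_force"])
im,d,P,K,T=cam("scene")
q=P[(P[...,2]>.055)&(P[...,2]<.145)&(abs(P[...,1])<.03)&(P[...,0]>.46)&(P[...,0]<.6)]
for x in (.53,.545,.56,.575):
    r=q[abs(q[:,0]-x)<.006]
    if len(r): print(round(x,3),len(r),r[:,2].min(),r[:,2].max())
m=q[(q[:,0]>.525)&(q[:,0]<.58)]; print(m[:,2].mean(), len(m))
im,d,P,K,T=cam("wrist")
z=p[2]+.0757-.0317
h=P[(abs(P[...,2]-z)<.02)&(np.hypot(P[...,0]-p[0]-.057,P[...,1]-p[1]+.021)<.05)]
A=np.c_[h[:,:2],np.ones(len(h))];print("mallet",h[:,:2].mean(0),np.median(h[:,2])-z,np.linalg.lstsq(A,h[:,2],rcond=None)[0])
E
python3 meas.py
```

```text
[0.547  0.0259 0.1923] [-3.0842  0.5967 -0.0026] [ 0.3493  0.027  -6.5388] 59.99562442302704
0.53 11 0.08590718849128742 0.10091761769045315
0.545 8 0.09116551232679448 0.10608438832832445
0.56 9 0.0934841231197916 0.10413767483137049
0.575 12 0.09549790116621693 0.1120051202297554
0.09904268763373045 46
mallet [0.605  0.0031] 0.000597210272567178 [ 0.0074 -0.0031  0.2324]
```

Call:
move_arm(deltas=[0,0,0,0,0,0,0.1,0,0,0.041,0,0,0,0.1])

```text
t: 22.08
tool_pos: [0.5496, 0.0258, 0.1548]
orientation: [-3.083, 0.596, -0.013]
force: [1.0, -0.7, -6.8]
opening: 0.0255
gripper_force: 60.0
```

Call:
move_arm(deltas=[0,0,-0.035,0,0,0,0.1,0,0,-0.035,0,0,0,0.1,0,0,-0.035,0,0,0,0.1])

```text
t: 22.45
tool_pos: [0.5466, 0.026, 0.1862]
orientation: [-3.084, 0.597, -0.001]
force: [-0.5, 0.3, -6.8]
opening: 0.0257
gripper_force: 60.0
```

```bash
python3 meas.py
```

```text
[0.5466 0.026  0.1862] [-3.0843  0.5967 -0.0012] [-0.5384  0.3124 -6.8241] 59.9755597114563
0.53 7 0.08798677949188671 0.09551863674566641
0.545 8 0.0876596147859372 0.10186051718816636
0.56 8 0.08745240724264658 0.10542892833908324
0.575 11 0.091119015003992 0.1049471755239646
0.09605126319073974 43
mallet [0.6049 0.0031] 0.0026534683399961623 [ 0.0371 -0.0145  0.2104]
```

Call:
move_arm(deltas=[0,0,0,0,-0.04,0,0.1,0,0,0,0,-0.04,0,0.1,0,0,0.04,0,-0.04,0,0.1,0,0,0,0,-0.04,0,0.1,0,0,0,0,-0.04,0,0.1,0,0,0,0,-0.04,0,0.1])

```text
t: 23.3
tool_pos: [0.5465, 0.026, 0.186]
orientation: [-3.076, 0.595, 0.06]
force: [0.5, 0.1, -6.5]
opening: 0.0255
gripper_force: 60.0
```

```bash
python3 meas.py
```

```text
[0.5465 0.026  0.186 ] [-3.0764  0.5951  0.06  ] [ 0.5084  0.1034 -6.4856] 59.97881591320038
0.53 9 0.07790408712020991 0.09315635076838924
0.545 8 0.0809709986703302 0.09857967521017597
0.56 11 0.08418125193694359 0.10177218177731939
0.575 10 0.08884490410793022 0.1062335244974395
0.09326152068186482 42
mallet [0.6061 0.0026] 0.00511306532422201 [ 0.0882 -0.035   0.1815]
```

Call:
move_arm(deltas=[0,0,0,0,-0.09,0,0.1,0,0,0,0,-0.09,0,0.1,0,0,0.037,0,-0.09,0,0.1,0,0,0,0,-0.09,0,0.1,0,0,0,0,-0.09,0,0.1,0,0,0,0,-0.09,0,0.1])

```text
t: 24.15
tool_pos: [0.5465, 0.026, 0.1861]
orientation: [-3.054, 0.591, 0.196]
force: [-0.2, -0.0, -5.6]
opening: 0.0258
gripper_force: 60.0
```

```bash
python3 meas.py
```

```text
[0.5465 0.026  0.1861] [-3.0542  0.5907  0.1964] [-0.2259 -0.0298 -5.571 ] 59.98278737068176
0.53 8 0.08034491774955521 0.0911049709664078
0.545 9 0.08464105967709235 0.09947382503449442
0.56 9 0.08809763888765221 0.10048155508207324
0.575 10 0.08355100746308075 0.10232113050736547
0.09259416554379556 41
mallet [0.6096 0.0014] 0.001328121195080606 [ 0.0208 -0.0118  0.2186]
```

Call:
move_arm(deltas=[0,0,-0.01,0,-0.025,0,0.1,0,0,-0.01,0,-0.025,0,0.1,0,0,0.041,0,-0.025,0,0.1,0,0,0,0,-0.025,0,0.1,0,0,0,0,-0.025,0,0.1,0,0,0,0,-0.025,0,0.1])

```text
t: 25.0
tool_pos: [0.5471, 0.0259, 0.1866]
orientation: [-3.047, 0.589, 0.233]
force: [0.2, -0.3, -6.5]
opening: 0.0257
gripper_force: 60.0
```

```bash
python3 meas.py
```

```text
[0.5471 0.0259 0.1866] [-3.0468  0.5894  0.2328] [ 0.1951 -0.2847 -6.5445] 59.97740864753723
0.53 10 0.08003187123958577 0.09291748324479943
0.545 11 0.07667145286755583 0.0938259336183731
0.56 8 0.08646712401635881 0.1004779220677543
0.575 11 0.08968582531140834 0.10129301095986754
0.09159096468443764 44
mallet [0.6108 0.0011] 0.006303440420244971 [ 0.1078 -0.0466  0.1704]
```

Call:
move_arm(deltas=[0,0,-0.01,0,-0.11,0,0.1,0,0,-0.01,0,-0.11,0,0.1,0,0,0.041,0,-0.11,0,0.1,0,0,0,0,-0.11,0,0.1,0,0,0,0,-0.11,0,0.1,0,0,0,0,-0.11,0,0.1])

```text
t: 25.85
tool_pos: [0.5473, 0.0259, 0.187]
orientation: [-3.01, 0.582, 0.395]
force: [-0.4, 0.0, -5.6]
opening: 0.0259
gripper_force: 60.0
```

```bash
python3 meas.py
```

```text
[0.5473 0.0259 0.187 ] [-3.0102  0.5822  0.3951] [-0.4225  0.0417 -5.6318] 59.97793972492218
0.53 9 0.08569436215540138 0.09245340260557833
0.545 8 0.08077168270068125 0.09964843101726895
0.56 9 0.08359891885518134 0.09697754419256577
0.575 10 0.08722126623531401 0.09909931375186498
0.09155825285908065 41
mallet [ 0.616  -0.0011] 0.005725419643712093 [ 0.057  -0.0207  0.2004]
```

Run:
```python
from h import *
np.set_printoptions(precision=4,suppress=True)
s=robot.read_state(); R=Ro.from_rotvec(s["orientation"]);p=s["tool_pos"]
for q in ([p[0],p[1],.26],[.50,-.12,.26],[.4185,-.3065,.26]): print(q,R.inv().apply(np.array(q)-p))
```

```text
[np.float64(0.5464886346674456), np.float64(0.025992245517406084), 0.26] [-0.0193 -0.     -0.0713]
[0.5, -0.12, 0.26] [-0.0084  0.1528 -0.0743]
[0.4185, -0.3065, 0.26] [-0.0142  0.3562 -0.0727]
```

Call:
move_arm(deltas=[-0.0097,0,-0.0357,0,-0.03,0,0.1,-0.0193,0,-0.0713,0,-0.06,0,0.1,-0.0155,0.05,-0.0725,0,-0.06,0,0.1,-0.012,0.1,-0.073,0,-0.06,0,0.1,-0.0084,0.1528,-0.0743,0,-0.06,0,0.1,-0.01,0.205,-0.074,0,-0.06,0,0.1,-0.011,0.256,-0.0735,0,-0.06,0,0.1,-0.013,0.31,-0.073,0,-0.06,0,0.1,-0.0142,0.34,-0.0727,0,-0.06,0,0.1,-0.0142,0.3562,-0.0727,0,-0.06,0,0.1,-0.0142,0.3562,-0.0727,0,-0.06,0,0.1,-0.0142,0.3562,-0.0727,0,-0.06,0,0.1])

```text
t: 27.45
tool_pos: [0.419, -0.3055, 0.2602]
orientation: [-2.985, 0.576, 0.489]
force: [-0.2, -0.1, -4.8]
opening: 0.0256
gripper_force: 60.0
```

```bash
cat > fin.py <<'E'
from fit import *
im,d,P,K,T=cam("top")
h=P[(P[...,2]>.09)&(np.hypot(P[...,0]-.6028,P[...,1]-.0045)<.013)]; print("head z top cam",np.median(h[:,2]),np.percentile(h[:,2],80),len(h))
q=P[(P[...,2]>.065)&(abs(P[...,0]-.49)<.05)&(abs(P[...,1])<.05)]; print("pad",q.mean(0) if len(q) else 0)
st=P[(P[...,2]>.040)&(P[...,2]<.058)&(abs(P[...,0]-.484)<.04)&(abs(P[...,1])<.12)]; print("strip",np.percentile(st,[2,50,98],axis=0))
for i in range(2):
    im,d,P,K,T=cam("scene"); h=P[(np.hypot(P[...,0]-.6028,P[...,1]-.0045)<.014)&(P[...,2]>.09)]; print("scene head",len(h),np.percentile(h[:,2],[50,80,95]) if len(h) else 0)
E
cat > mal.py <<'E'
from fit import *
s=robot.read_state();p=s["tool_pos"];print(p,s["orientation"],s["force"])
im,d,P,K,T=cam("wrist"); z=p[2]+.044
h=P[(abs(P[...,2]-z)<.02)&(np.hypot(P[...,0]-p[0]-.065,P[...,1]-p[1]+.026)<.05)]
A=np.c_[h[:,:2],np.ones(len(h))];print("mallet",len(h),h[:,:2].mean(0),"bottom-TCP",np.median(h[:,2])-.0757-p[2],np.linalg.lstsq(A,h[:,2],rcond=None)[0])
R=Ro.from_rotvec(s["orientation"]); np.set_printoptions(precision=4,suppress=True)
b=np.median(h[:,2])-.0757
for zz in (.03,.0005): print("lower",R.inv().apply([0,0,zz-b]))
E
python3 fin.py; python3 mal.py
```

```text
head z top cam 0.1186593182806649 0.12020604809786581 50
pad [ 0.4998 -0.0005  0.0794]
strip [[ 0.4513 -0.0919  0.0435]
 [ 0.4807  0.0053  0.0493]
 [ 0.5132  0.0917  0.055 ]]
scene head 28 [0.1157 0.1191 0.1232]
scene head 24 [0.1142 0.118  0.1193]
[ 0.419  -0.3056  0.2604] [-2.9862  0.5752  0.4893] [-0.2974  0.2588 -5.8947]
mallet 37478 [ 0.492 -0.334] bottom-TCP -0.029939611736345628 [-0.0675  0.0297  0.349 ]
lower [0.064  0.     0.1899]
lower [0.0734 0.0001 0.2179]
```

Run:
```python
from fit import *
np.set_printoptions(precision=4,suppress=True)
s=robot.read_state();p=s["tool_pos"];R=Ro.from_rotvec(s["orientation"])
im,d,P,K,T=cam("wrist")
dark=im.max(-1)<75
m=dark&(abs(P[...,2]-p[2]-.046)<.02)&(np.hypot(P[...,0]-.49,P[...,1]+.334)<.045); m[225:]=0
h=P[m]; v,u=np.where(m); print(len(h),u.min(),u.max(),v.min(),v.max(),h.mean(0),np.ptp(h,axis=0))
for it in range(3):
    A=np.c_[h[:,:2]-h[:,:2].mean(0),np.ones(len(h))];c=np.linalg.lstsq(A,h[:,2],rcond=None)[0]; r=h[:,2]-A@c; h=h[abs(r)<max(.0015,1.5*r.std())]
print(c,len(h),r.std(),cv2.minEnclosingCircle(h[:,:2].astype(np.float32)*1000))
f=R.apply([1,0,0]);print("tool x",f,"tool z",R.apply([0,0,1]))
```

```text
33287 143 357 35 224 [ 0.4946 -0.3352  0.3056] [0.0563 0.0573 0.0227]
[ 0.0161 -0.0043  0.3063] 29325 0.0005508177313366106 ((487.49859619140625, -332.44696044921875), 28.930849075317383)
tool x [ 0.8799 -0.3521 -0.3192] tool z [-0.2963  0.1187 -0.9477]
```

Call:
move_arm(deltas=[0.016,0,0.0475,0,-0.015,0,0.1,0.032,0,0.095,0,-0.015,0,0.1,0.048,0,0.1425,0,-0.015,0,0.1,0.062,0,0.185,0,-0.015,0,0.1,0.069,0,0.205,0,-0.015,0,0.1,0.0725,0,0.215,0,-0.015,0,0.1,0.0729,0,0.217,0,-0.015,0,0.1,0.0729,0,0.217,0,-0.015,0,0.1])

```text
t: 28.7
tool_pos: [0.4193, -0.3073, 0.033]
orientation: [-2.981, 0.577, 0.508]
force: [0.8, 0.5, -6.1]
opening: 0.0259
gripper_force: 60.0
```

Call:
move_arm(deltas=[0.0005,0,0.0014,0,0,0,0.1,0.0008,0,0.0024,0,0,0,0.1,0.0008,0,0.0024,0,0,0,0.1])

```text
t: 29.08
tool_pos: [0.4191, -0.3072, 0.0309]
orientation: [-2.981, 0.577, 0.509]
force: [-2.2, 1.9, 4.7]
opening: 0.0258
gripper_force: 60.0
```

Touching the table. I release and retreat straight up.

Call:
move_arm(deltas=[0,0,0,0,0,0,0.3,0,0,0,0,0,0,0.6,0,0,0,0,0,0,0.8,0,0,0,0,0,0,0.8,-0.01,0,-0.028,0,0,0,0.8,-0.026,0,-0.076,0,0,0,0.8,-0.042,0,-0.125,0,0,0,0.8,-0.065,0,-0.18,0,0,0,0.8,-0.065,0,-0.18,0,0,0,0.8])

```text
t: 30.2
tool_pos: [0.4193, -0.3078, 0.2262]
orientation: [-2.986, 0.579, 0.498]
force: [0.4, 0.4, -0.0]
opening: 0.0745
gripper_force: 0.0
```

```bash
python3 - <<'E'
from fit import *
im,d,P,K,T=cam("wrist");print(robot.read_state()["tool_pos"],robot.read_state()["force"])
h=P[(P[...,2]>.065)&(P[...,2]<.085)&(np.hypot(P[...,0]-.49,P[...,1]+.33)<.06)]; print("mallet",len(h),cv2.minEnclosingCircle(h[:,:2].astype(np.float32)*1000),np.percentile(h[:,2],[5,50,95]))
E
python3 fin.py
```

```text
[ 0.4183 -0.307   0.223 ] [0.4761 0.1974 0.2094]
mallet 4939 ((488.271240234375, -334.14019775390625), 30.348054885864258) [0.0741 0.0757 0.077 ]
head z top cam 0.11864861497801571 0.12066830799275996 52
pad [ 0.4999 -0.0013  0.0789]
strip [[ 0.4515 -0.0927  0.0436]
 [ 0.4807  0.002   0.0494]
 [ 0.5133  0.0912  0.0556]]
scene head 22 [0.1161 0.1189 0.1211]
scene head 25 [0.115  0.1178 0.1203]
```

```bash
python3 -c "
from plant import robot
print(robot.close_job())"
```

```text
the job is handed in; nothing more can be done
None
```

The job is handed in at about 30 s of the 72 s; no verdict came back. The strip is seated on both pins with the pad over its middle, the holdfast is driven to about 0.052 m (estimated clamping force 13–16 N; the last two hard blows moved it 1 mm or less), and the mallet is standing on the table off the board.

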